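# Put the sanding block away in the sliding-lid case

### The arm

A 6-joint arm with a two-finger parallel gripper is mounted at the origin on a cart in front of the work surface, level with it; the furniture and walls round the work are solid. World frame = base frame: x ahead of the robot, y to its left, z up, the work surface at z = 0. Lengths are in m, angles in rad, forces in N, time in s.
With the tool pointing down it reaches from about 0.375 to 0.9 m from the base axis. Payload 3.1 kg.
Tool frame: the origin (TCP) lies at the very end of the fingers, on their centre line; the grasp point (between the pads) lies 19 mm behind it (manip.pinch_z is the distance from the TCP to the grasp point, in m); z points along the fingers, y is the line along which they close (so a half turn about z gives the same grasp; the last joint's range is limited). The gripper opens to 85 mm and grips with 20 to 120 N. Pads are 22 mm wide; open, the fingers measure 114 mm over their backs; the gripper's body (76 mm by 85 mm) begins 54 mm behind the grasp point. The pads swing forward as they close: fully open they stand 13 mm farther back than shut.
Start: joints at [1.153, 0.527, 1.433, -0, 1.181, -0.178], TCP at [0.148, 0.607, 0.231] pointing down, gripper open.
Joint ranges: [-3.08, 3.08], [-0.75, 2.2], [0.22, 2.44], [-1.43, 4.57], [0, 2.65], [-2.85, 2.85]. Speed limits (rad/s): [2.79, 2.79, 3.14, 3.14, 3.14, 3.14].

### API

Orientations are given as a unit quaternion [x, y, z, w].
In Python, from station import manip gives the robot as it stands.
- The arm moves only by the tool servo_tool, never from a script. Its argument "commands" is one flat list of numbers, 7 for each row, row after row: the shift along the tool's x, y, z each as a share of 500 mm, from -1 to 1, then the turn, a rotation vector about the tool's x, y, z each as a share of 360 degrees, from -1 to 1, then the opening, from -1 (shut) to 1 (fully open). In form: [dx, dy, dz, rx, ry, rz, claw, dx, dy, dz, rx, ry, rz, claw, ...]. A call has 1 to 12 rows; each row shifts and turns the commanded pose from where the row before left it, along the tool's axes as they then stand; what a row does not reach is not made up. A row lasts 1/12 s, in which the tool goes at most 41.7 mm and 7.16 degrees, less where a joint would pass 70% of its speed; a pose out of reach is approached as far as the arm can. A call with a number of a shift or a turn outside -1 to 1 is refused whole. A call with a gripper value outside its range is refused whole. The fingers move at their own pace and stop on an object; "force" is the grip in N (left out, the last holds). Time passes only in rows, so rows that do not move let the fingers close. It gives the time, the measured TCP pose, the force, the opening and the grip force at its end, in the units of the state.
- manip.sense(): the state, without advancing time (a new reading comes with each control period).
- manip.snapshot(name): name is "scene" or "top"; returns a dict with "img" (400x640x3 uint8, red, green, blue), "mtx" (3x3 intrinsics, pixels), "world_to_cam" (4x4, takes a point from world to camera coordinates). Camera axes: x right, y up, looking along -z (the intrinsics and any distortion apply to the point x, -y, -z); pixel columns grow to the right and rows downward; lengths in m; the calibration is good to about 2 mm. A picture is of the moment at which its call begins. There is no depth.
- manip.sign_off(): hands the job in; it is judged then, once.
Trained networks look in a picture, given as the dict that the camera call returned (one of the last four; its "shot" number tells which), for a name from the list of things; names that differ only in an ending like _2 or _b are one class to them, and where a whole thing is asked for, a point or a joint stands for the part that bears it (a point fixed in the world has none). Each returns a list of dicts, best first, with "conf" (0 to 1); they miss things now and then, are a little off and sometimes report something else, mostly with a low value. They report only what shows in the picture. A call takes as long as a camera call. They do not tell look-alikes from the thing itself.
- manip.look_for(picture, query): "box" ([left, top, width, height] in pixels, round what is visible of it).
- manip.silhouettes(picture, query): "pixels" (400x640 bool, what is visible of it) and "box" ([left, top, width, height] in pixels, round what is visible of it).
The state is a dict: "t": time; "q": joint angles; "qd": joint speeds; "tau": joint torques, N m; "tcp_pos": TCP position; "tool_rot": TCP orientation; "force": force on the tool from outside, world axes, zero at the start; "ft_torque": the same for the moment, N m; "finger_gap": opening from 0.0 (shut) to 1.0 (fully open); "gripper_force": force on a finger pad.
Only numpy, scipy, OpenCV 4.12 (cv2) and the standard library are available. Lean on these libraries where they do the work, as an engineer would, in place of code of your own. Each camera call takes 0.05 s, during which the arm holds its last target. There are 200 camera calls.

### The job

Put the sanding block away in the wooden case: first stand the spare fence stop aside, clear of where the lid comes out, then slide the flush lid open by pressing down on it, lay the block flat, sole down, in the empty bay, and slide the lid fully shut over it. Do not let the lid hit the fence stop or let the fence stop fall over; it ends standing on the table, and everything else stays where it is.

Things in the scene. Friction and masses are not known exactly. Their poses are not given: they have to be found in the camera images.
- case: wooden case fixed to the table, 150 (its x) x 280 (its y) x 62 mm tall; origin: centre of the underside. Walls 10 mm, floor 8 mm. A divider (8 mm thick, 49 mm tall, centred at y = -9 mm) parts it: the bay on the +y side is empty, the other holds a roll of masking tape. The +y end wall is full height; the lid runs out over the low -y end wall, the end on the robot's right
- lid (a joint): travel of the lid, m: 0 shut, 0.16 fully open, growing as it slides towards the case's -y. Plywood panel 129 x 270 x 10 mm in grooves, its top flush with the walls (62 mm up), no handle or notch. It resists with about 4 N and stays where left; pressing down with 10 to 20 N of fingertip drags it either way. Fully open, it clears the divider by 17 mm and sticks out 160 mm past the -y end
- lid_top (a point): centre of the lid's top face, moving with it; axes as the case's
- bay (a point): centre of the floor of the empty bay, 8 mm above the table; axes as the case's. The bay is 130 (x) x 135 (y) mm, and 44 mm deep under the lid
- sanding_block: sanding block, 62 (its x) x 112 (its y) x 34 mm, tan body with a dark abrasive sole underneath; origin: centre of the underside, z up. It lies on its sole
- fence_stop: spare fence stop standing upright: pale clamp block 40 (its x, -13 to 27 mm) x 60 (its y) x 26 mm with a small lug on its -x side; above it, on a stud at x 7, y -8 mm, a black star knob 38 mm across, 50 to 63 mm up. 66 mm tall, 0.28 kg; origin: under the middle of its 54 x 60 mm outline. It starts just outside the case's -y end, where the lid comes out
- tape_measure: black ribbed tape measure, 58 x 98 x 64 mm, fixed; origin: under its centre; not part of the job
- long_offcut: the longer sawn wood offcut, 60 x 120 x 30 mm: a plain wooden block nearly as big as the sanding block, sharp-edged and without a sole; origin: under its centre; not part of the job
- short_offcut: the shorter sawn wood offcut, 52 x 90 x 22 mm; origin: under its centre; not part of the job
- marking_gauge: beech marking gauge: stem 220 mm along its y, head at y 10 to 34 mm, 54 mm wide and 50 mm tall, 71 with its screw; origin: under its centre; not part of the job
- glue_bottle: glue bottle, 62 mm diameter, 190 mm tall, upright; origin: under its centre; not part of the job
- mug: mug, 86 mm diameter, 118 mm with its handle, 96 mm tall; origin: under its centre; not part of the job
- try_square: try square lying flat, 210 x 141 x 20 mm (origin in the middle of its rectangle); origin: under its centre; not part of the job
- push_stick: push stick, a bar 52 x 388 x 12 mm, lying at the right; origin: under its centre; not part of the job
Mind the look-alikes: they are no part of the job. What is shaped like the fence_stop but orange is not meant.

How it is judged:
By the outcome, as a careful person would: the job done as asked, in the order asked, and still so for the second after the job is handed in, with the robot touching nothing.
It also fails if it takes over 72 s, if anything falls off the work surface, if the arm or the gripper's body presses on something with over 40 N, if the wrist force passes 120 N, or if a joint passes its speed limit or range.

## Working session

There is one attempt and no reset: what is moved stays moved. The work goes in short steps, Python scripts to look and compute and a tool call to move; the robot and the scene stay as the last step left them, time stands still between calls to the robot, and variables do not carry over. Pictures are saved under pics/ and viewed, at most 10 in all, crops included, and the job is handed in when it is done.

Besides the shell and the picture viewer there is one more tool, called after "Call:" in YAML: its name, and indented under it one key for each argument. servo_tool: Moves the arm, as the interface text tells. Its arguments: {"type":"object","properties":{"commands":{"type":"array"},"force":{"type":"number"}},"required":["commands"]}

```bash
ls; mkdir -p pics
python3 - <<'E'
from station import manip
import cv2,numpy as np
s=manip.sense(); print({k:np.round(v,3) for k,v in s.items()}, manip.pinch_z)
for n in("scene","top"):
    p=manip.snapshot(n); cv2.imwrite(f"pics/{n}0.png",p["img"][:,:,::-1])
    print(n,p["mtx"].tolist(),np.round(p["world_to_cam"],4).tolist(),[k for k in p])
    for q in["case","lid","sanding_block","fence_stop","long_offcut","short_offcut","tape_measure","marking_gauge","glue_bottle","mug","try_square","push_stick"]:
        print(q,[(np.round(d["box"]).astype(int).tolist(),round(d["conf"],2)) for d in manip.look_for(p,q)])
E
```

```text
pics
{'t': np.float64(0.0), 'q': array([ 1.154,  0.528,  1.434,  0.   ,  1.181, -0.178]), 'qd': array([-0.   , -0.001, -0.002,  0.001,  0.002, -0.001]), 'tau': array([-0.0000e+00, -4.4235e+01, -1.7803e+01, -0.0000e+00,  8.0000e-03,
        0.0000e+00]), 'tcp_pos': array([0.147, 0.607, 0.23 ]), 'tool_rot': array([ 0.119,  0.993, -0.001, -0.   ]), 'force': array([-0.458,  0.517,  0.163]), 'ft_torque': array([ 0.002, -0.007, -0.03 ]), 'gripper_force': np.float64(0.0), 'finger_gap': np.float64(0.999)} 0.0187
scene [[423.188490529599, 0.0, 310.5585983291987], [0.0, 423.188490529599, 206.56749529218283], [0.0, 0.0, 1.0]] [[0.9826, 0.1857, 0.0074, -0.5019], [-0.1296, 0.6567, 0.743, 0.0317], [0.1331, -0.731, 0.6693, -1.4934], [0.0, 0.0, 0.0, 1.0]] ['img', 'mtx', 'world_to_cam', 'shot']
case [([264, 156, 65, 66], 0.65)]
lid [([268, 155, 58, 58], 0.85), ([361, 146, 12, 13], 0.39)]
sanding_block [([331, 193, 27, 28], 0.56)]
fence_stop [([223, 258, 28, 23], 0.69), ([268, 212, 23, 29], 0.62)]
long_offcut [([326, 227, 35, 22], 0.73)]
short_offcut [([344, 165, 26, 20], 0.53)]
tape_measure []
markin
[... 360 characters left out ...]
, 0.0173, 0.9955, -1.7425], [0.0, 0.0, 0.0, 1.0]] ['img', 'mtx', 'world_to_cam', 'shot']
case [([248, 198, 69, 42], 0.61), ([420, 160, 15, 88], 0.58)]
lid [([253, 198, 63, 40], 0.58)]
sanding_block [([285, 172, 26, 18], 0.55)]
fence_stop [([326, 218, 10, 14], 0.46), ([367, 236, 10, 12], 0.45), ([245, 164, 17, 22], 0.32)]
long_offcut [([318, 164, 21, 24], 0.59), ([242, 165, 19, 24], 0.25)]
short_offcut [([244, 164, 15, 22], 0.48), ([170, 169, 48, 26], 0.28)]
tape_measure [([196, 195, 22, 22], 0.72)]
marking_gauge [([365, 216, 51, 11], 0.72)]
glue_bottle [([205, 160, 20, 14], 0.49)]
mug [([388, 169, 25, 23], 0.82)]
try_square [([169, 168, 51, 30], 0.91)]
push_stick [([423, 160, 12, 89], 0.78)]
```

Run:
```python
import cv2
a=cv2.imread("pics/top0.png")[145:265,150:450]; cv2.imwrite("pics/topc.png",cv2.resize(a,(780,312),interpolation=cv2.INTER_CUBIC))
a=cv2.imread("pics/scene0.png")[130:350,190:400]; cv2.imwrite("pics/scenec.png",cv2.resize(a,None,fx=2.7,fy=2.7,interpolation=cv2.INTER_CUBIC))
```

```text
(no output)
```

View pics/topc.png

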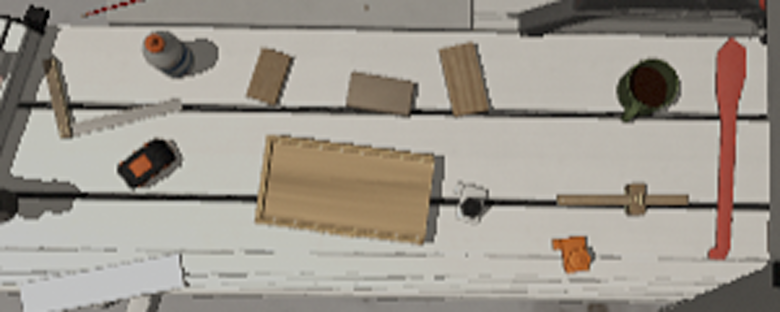

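View pics/scenec.png

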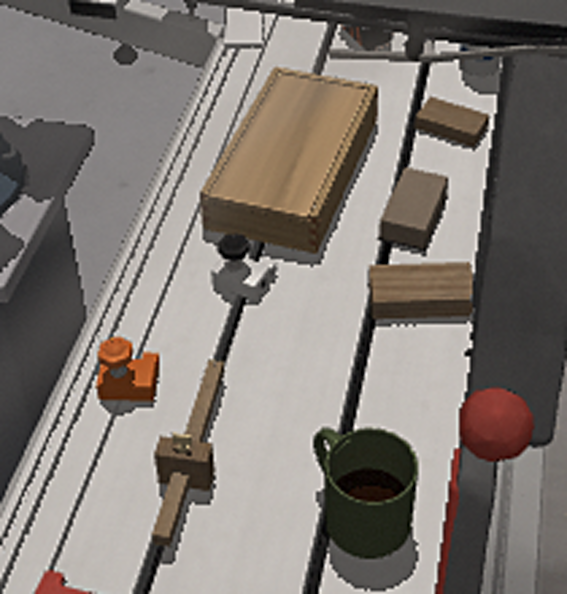

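The top view shows the case at crop (257–435, 135–243). The black-knobbed fence stop is at (470,200) and the orange decoy at (573,253). The plain sanding block is at (382,92), between the short offcut (270,75) and the grained long offcut (465,78). Next I fit poses.

```bash
cat > fit.py <<'E'
import numpy as np, cv2
from scipy.optimize import minimize
from station import manip
def proj(p,P):
    P=np.atleast_2d(P); W=np.array(p["world_to_cam"]); c=P@W[:3,:3].T+W[:3,3]
    u=np.c_[c[:,0],-c[:,1],-c[:,2]]@np.array(p["mtx"]).T
    return u[:,:2]/u[:,2:]
def unproj(p,uv,z):
    W=np.array(p["world_to_cam"]); d=np.linalg.inv(p["mtx"])@[uv[0],uv[1],1]; d=W[:3,:3].T@[d[0],-d[1],-d[2]]
    o=-W[:3,:3].T@W[:3,3]; return o+d*(z-o[2])/d[2]
def box(x0,x1,y0,y1,z0,z1): return np.array([[x,y,z] for x in(x0,x1) for y in(y0,y1) for z in(z0,z1)])
def cyl(x,y,r,z0,z1):
    t=np.linspace(0,2*np.pi,16,endpoint=False); return np.array([[x+r*np.cos(a),y+r*np.sin(a),z] for a in t for z in(z0,z1)])
def place(P,pose,z=0):
    x,y,a=pose; c,s=np.cos(a),np.sin(a); return P@np.array([[c,s,0],[-s,c,0],[0,0,1]])+[x,y,z]
S=8
def render(p,parts,pose,roi,z=0):
    m=np.zeros((roi[3]*S,roi[2]*S),np.uint8)
    for P in parts:
        u=(proj(p,place(P,pose,z))+0.5-roi[:2])*S
        cv2.fillConvexPoly(m,cv2.convexHull(np.round(u*16).astype(np.int32)),255,shift=4)
    return cv2.resize(m,(roi[2],roi[3]),interpolation=cv2.INTER_AREA)/255.
def fit(obs,parts,inits,z=0):
    R=[]
    for p,m in obs:
        v,u=np.nonzero(m); R.append((u.min()-8,v.min()-8,np.ptp(u)+17,np.ptp(v)+17))
    def cost(q):
        q=[q[0],q[1],q[2]/5]; e=0
        for (p,m),r in zip(obs,R):
            a=render(p,parts,q,r,z); b=m[r[1]:r[1]+r[3],r[0]:r[0]+r[2]]
            e+=1-np.minimum(a,b).sum()/np.maximum(a,b).sum()
        return e
    best=None
    for i in inits:
        q0=np.array([i[0],i[1],i[2]*5]); sx=np.vstack([q0]+[q0+d for d in np.diag([.015,.015,.7])])
        o=minimize(cost,q0,method="Nelder-Mead",options=dict(initial_simplex=sx,maxiter=200,xatol=1e-4,fatol=1e-5))
        if best is None or o.fun<best.fun: best=o
    return np.array([best.x[0],best.x[1],best.x[2]/5]),best.fun
CASE=[box(-.075,.075,-.14,.14,0,.062)]; BLK=[box(-.031,.031,-.056,.056,0,.034)]
FEN=[box(-.013,.027,-.03,.03,0,.026),box(-.027,-.013,-.008,.008,0,.026),cyl(.007,-.008,.005,.02,.066),cyl(.007,-.008,.019,.05,.063)]
def masks(q,near):
    """near: world xyz; take the silhouette whose centroid is closest"""
    out=[]
    for n in("top","scene"):
        p=manip.snapshot(n); c=proj(p,near)[0]; best=(25,None)
        for d in manip.silhouettes(p,q):
            v,u=np.nonzero(d["pixels"]); e=np.hypot(u.mean()-c[0],v.mean()-c[1])
            if e<best[0]: best=(e,d["pixels"],d["conf"])
        print(q,n,best[0],best[2] if best[1] is not None else None)
        if best[1] is not None: out.append((p,best[1].astype(float)))
    return out
E
python3 - <<'E'
from fit import *
t=manip.snapshot("top")
def w(cx,cy,z): return unproj(t,(150+cx/2.6,145+cy/2.6),z)
for q,parts,c in(("case",CASE,w(346,190,.06)),("sanding_block",BLK,w(382,92,.03)),("fence_stop",FEN,w(470,200,.03))):
    o=masks(q,c)
    a0=0 if q=="case" else None
    ins=[(c[0],c[1],a) for a in ([0] if q=="case" else [0,.8,1.57,2.35] if q=="sanding_block" else np.arange(0,6.28,.52))]
    print(q,c,fit(o,parts,ins))
    for ob in o: print(fit([ob],parts,ins))
T=[]
p=manip.snapshot("scene")
for p,(x0,y0,x1,y1) in((t,(318,205,345,240)),(p,(255,200,300,250))):
    T.append(cv2.resize(p["img"][y0:y1,x0:x1,::-1],(390,480),interpolation=cv2.INTER_CUBIC))
cv2.imwrite("pics/fence.png",np.hstack(T))
E
```

```text
case top 0.8517852552440551 0.86
case scene 8.123630473088165 0.8
case [0.44181258 0.10865044 0.06      ] (array([ 0.44473285,  0.11328796, -0.09826981]), np.float64(0.11900580475640632))
(array([ 0.44299698,  0.11193065, -0.09530055]), np.float64(0.06137280594486294))
(array([ 0.44548554,  0.11518925, -0.09942926]), np.float64(0.053276419309563394))
sanding_block top 1.4912943555855158 0.86
sanding_block scene 3.0584105640285912 0.89
sanding_block [0.61117717 0.05289538 0.03      ] (array([ 0.6115486 ,  0.05753584, -0.13443957]), np.float64(0.1641473471712227))
(array([0.61055916, 0.0583952 , 2.96766594]), np.float64(0.06744038910198125))
(array([0.61213627, 0.05474878, 3.00962691]), np.float64(0.07464414989709944))
fence_stop top 0.6569143821325516 0.48
fence_stop scene 1.9273337479252637 0.76
fence_stop [ 0.42973686 -0.0992317   0.03      ] (array([ 0.42787034, -0.09198764, -1.61527496]), np.float64(0.4414385392546293))
(array([ 0.42793402, -0.10447577,  1.58038206]), np.float64(0.25237748861768905))
(array([ 0.4285151 , -0.0933382 ,  4.53528807]), np.float64(0.1493843472932347))
```

View pics/fence.png

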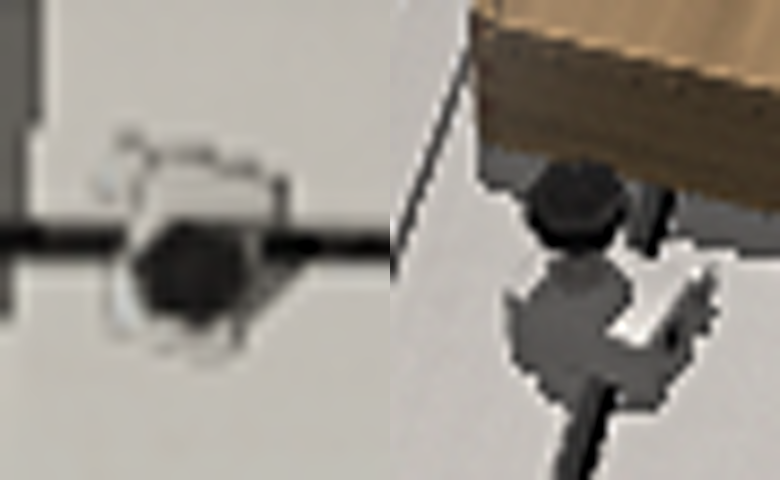

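The left pane (top view) shows the stop's long axis nearly along world x. The knob is at (190,270) and the lug at (110,165) on the +y side, so the yaw is about -1.75. I'll refit with the lug there and write the move helper.

```bash
cat > mv.py <<'E'
import numpy as np
from scipy.spatial.transform import Rotation as R
from station import manip
def to(x,y,z,ang=None):
    """deltas in tool axes (shares of 500 mm) from measured pose; ang: world angle of closing line (mod pi)"""
    s=manip.sense(); r=R.from_quat(s["tool_rot"]); M=r.as_matrix()
    d=M.T@(np.array([x,y,z])-s["tcp_pos"])/.5
    a=np.arctan2(M[1,1],M[0,1]); turn=0
    if ang is not None: turn=-((ang-a+np.pi/2)%np.pi-np.pi/2)/(2*np.pi)
    n=max(np.linalg.norm(d)/.0833,abs(turn)/.0199)
    print("to",x,y,z,"share xyz",d.round(4),"rz",round(turn,4),"min rows",round(n,1),"per-xy-ang",round(np.degrees(a),1),"q",s["q"].round(2))
E
python3 - <<'E'
from fit import *; import fit, mv
FEN[1]=box(-.027,-.013,.016,.03,0,.026)
o=masks("fence_stop",[.43,-.099,.03])
print(fit.fit(o,FEN,[(.43,-.1,a) for a in(-2,-1.75,-1.5,1.4)]))
for ob in o: print(fit.fit([ob],FEN,[(.43,-.1,a) for a in(-2,-1.75,-1.5)]))
for p,c in zip((o[0][0],o[-1][0]),((331.2,224.7),None)):
    im=p["img"].astype(int).sum(2); h=proj(p,[.42,-.1,.06])[0]; v,u=np.nonzero(im<130); k=np.hypot(u-h[0],v-h[1])<6
    print("knob",k.sum(),unproj(p,(u[k].mean(),v[k].mean()),.058))
E
```

```text
fence_stop top 0.9085522308346395 0.51
fence_stop scene 1.8728638834349356 0.63
(array([ 0.42686762, -0.09392459, -1.73488914]), np.float64(0.5795055172343507))
(array([ 0.42383092, -0.08931393, -1.86327223]), np.float64(0.4598052162429844))
(array([ 0.42719359, -0.0947963 , -1.74471375]), np.float64(0.10919631437933519))
knob 42 [ 0.418878   -0.10047728  0.058     ]
knob 82 [ 0.41902031 -0.10072805  0.058     ]
```

Run:
```python
import mv
mv.to(.40,.30,.23); mv.to(.419,-.1005,.15,1.397)
```

```text
to 0.4 0.3 0.23 share xyz [-0.6354 -0.4777  0.0026] rz 0 min rows 9.5 per-xy-ang 76.3 q [ 1.15  0.53  1.43  0.    1.18 -0.18]
to 0.419 -0.1005 0.15 share xyz [-0.8618 -1.247   0.1627] rz -0.0103 min rows 18.3 per-xy-ang 76.3 q [ 1.15  0.53  1.43  0.    1.18 -0.18]
```

Call:
servo_tool:
  commands: [-0.0635,-0.0478,0,0,0,0,0.5,-0.0635,-0.0478,0,0,0,0,0.5,-0.0635,-0.0478,0,0,0,0,0.5,-0.0635,-0.0478,0,0,0,0,0.5,-0.0635,-0.0478,0,0,0,0,0.5,-0.0635,-0.0478,0,0,0,0,0.5,-0.0635,-0.0478,0,0,0,0,0.5,-0.0635,-0.0478,0,0,0,0,0.5,-0.0635,-0.0478,0,0,0,0,0.5,-0.0635,-0.0478,0,0,0,0,0.5]
  force: 40

```text
t: 3.03
tcp_pos: [0.4008, 0.2983, 0.2316]
tool_rot: [0.119, 0.993, 0.0, 0.0]
force: [0.6, 0.5, -0.6]
finger_gap: 0.75
gripper_force: 0.0
```

Call:
servo_tool:
  commands: [-0.0226,-0.077,0.015,0,0,-0.001,0.5,-0.0226,-0.077,0.015,0,0,-0.001,0.5,-0.0226,-0.077,0.015,0,0,-0.001,0.5,-0.0226,-0.077,0.015,0,0,-0.001,0.5,-0.0226,-0.077,0.015,0,0,-0.001,0.5,-0.0226,-0.077,0.015,0,0,-0.001,0.5,-0.0226,-0.077,0.015,0,0,-0.001,0.5,-0.0226,-0.077,0.015,0,0,-0.001,0.5,-0.0226,-0.077,0.015,0,0,-0.001,0.5,-0.0226,-0.077,0.015,0,0,-0.001,0.5,0,0,0,0,0,0,0.5]

```text
t: 3.95
tcp_pos: [0.4327, -0.1076, 0.1559]
tool_rot: [0.091, 0.996, -0.002, 0.002]
force: [0.6, 0.1, -1.0]
finger_gap: 0.75
gripper_force: 0.0
```

Run:
```python
import mv
mv.to(.419,-.1005,.08,1.397);mv.to(.419,-.1005,.005,1.397)
from station import manip; s=manip.sense(); print(s["t"],s["tcp_pos"],s["finger_gap"],s["force"])
```

```text
to 0.419 -0.1005 0.08 share xyz [0.0302 0.0095 0.1516] rz -0.0015 min rows 1.9 per-xy-ang 79.5 q [-0.49  0.42  1.95 -0.    0.77 -1.88]
to 0.419 -0.1005 0.005 share xyz [0.031  0.01   0.3016] rz -0.0015 min rows 3.6 per-xy-ang 79.5 q [-0.49  0.42  1.95 -0.    0.77 -1.88]
3.95 [ 0.43266843 -0.10761878  0.15591598] 0.750355008666616 [ 0.59359417  0.1464073  -0.96846012]
```

Call:
servo_tool:
  commands: [0.0302,0.0095,0.03,0,0,-0.0015,0.5,0,0,0.03,0,0,0,0.5,0,0,0.04,0,0,0,0.5,0,0,0.05,0,0,0,0.5,0,0,0,0,0,0,0.5,0,0,0,0,0,0,0.5]

```text
t: 4.45
tcp_pos: [0.4152, -0.0922, 0.0808]
tool_rot: [0.083, 0.997, 0.001, -0.001]
force: [0.2, 0.1, 0.0]
finger_gap: 0.751
gripper_force: 0.0
```

Run:
```python
import mv
mv.to(.419,-.1005,.005,1.397)
```

```text
to 0.419 -0.1005 0.005 share xyz [-0.0107 -0.0152  0.1516] rz 0.0012 min rows 1.8 per-xy-ang 80.5 q [-0.48  0.56  2.05  0.    0.53 -1.89]
```

Call:
servo_tool:
  commands: [-0.0107,-0.0152,0,0,0,0.0012,0.5,0,0,0.04,0,0,0,0.5,0,0,0.04,0,0,0,0.5,0,0,0.04,0,0,0,0.5,0,0,0.03,0,0,0,0.5,0,0,0,0,0,0,0.5,0,0,0,0,0,0,0.5,0,0,0,0,0,0,0.5,0,0,0,0,0,0,0.5]

```text
t: 5.2
tcp_pos: [0.4208, -0.1018, 0.0076]
tool_rot: [0.087, 0.996, -0.001, 0.001]
force: [0.8, -0.3, -0.2]
finger_gap: 0.753
gripper_force: 0.0
```

Call:
servo_tool:
  commands: [0,0,0,0,0,0,0,0,0,0,0,0,0,-0.3,0,0,0,0,0,0,-0.5,0,0,0,0,0,0,-0.5,0,0,0,0,0,0,-0.5,0,0,0,0,0,0,-0.5]
  force: 40

```text
t: 5.7
tcp_pos: [0.4198, -0.1009, 0.0073]
tool_rot: [0.087, 0.996, -0.0, 0.0]
force: [0.5, 1.9, 8.4]
finger_gap: 0.458
gripper_force: 39.9
```

Run:
```python
import mv
mv.to(.419,-.1005,.10,1.397);mv.to(.59,-.21,.10)
from station import manip; s=manip.sense(); print(s["t"],s["tcp_pos"],s["finger_gap"],s["force"])
```

```text
to 0.419 -0.1005 0.1 share xyz [ 0.0015  0.0005 -0.1853] rz -0.0001 min rows 2.2 per-xy-ang 80.0 q [-0.5   0.73  2.07  0.    0.34 -1.89]
to 0.59 -0.21 0.1 share xyz [-0.3733 -0.1558 -0.185 ] rz 0 min rows 5.3 per-xy-ang 80.0 q [-0.5   0.73  2.07  0.    0.34 -1.89]
5.7 [ 0.41976147 -0.10090142  0.00734722] 0.458145939766679 [0.52616391 1.86342557 8.44981557]
```

Call:
servo_tool:
  commands: [0,0,-0.02,0,0,0,-0.5,0,0,-0.05,0,0,0,-0.5,0,0,-0.05,0,0,0,-0.5,-0.02,-0.01,0,0,0,0,-0.5,-0.05,-0.02,0,0,0,0,-0.5,-0.06,-0.025,0,0,0,0,-0.5,-0.06,-0.025,0,0,0,0,-0.5,-0.06,-0.025,0,0,0,0,-0.5,-0.06,-0.025,0,0,0,0,-0.5,-0.04,-0.015,0,0,0,0,-0.5,-0.02,-0.01,0,0,0,0,-0.5,0,0,0,0,0,0,-0.5]

```text
t: 6.7
tcp_pos: [0.591, -0.2116, 0.0662]
tool_rot: [0.087, 0.996, -0.001, 0.002]
force: [-0.6, 0.1, -3.8]
finger_gap: 0.459
gripper_force: 42.4
```

Call:
servo_tool:
  commands: [0,0,0,0,0,0,-0.5,0,0,0,0,0,0,-0.5,0,0,0,0,0,0,-0.5]

```text
t: 6.95
tcp_pos: [0.5867, -0.2082, 0.0658]
tool_rot: [0.087, 0.996, 0.001, -0.002]
force: [0.6, 0.3, -3.3]
finger_gap: 0.46
gripper_force: 42.4
```

Run:
```python
import mv
from station import manip; s=manip.sense(); print(s["t"],s["finger_gap"],s["force"])
mv.to(.59,-.21,.0073,1.397)
import cv2
p=manip.snapshot("scene"); cv2.imwrite("pics/s1.png",cv2.resize(p["img"][130:350,190:400,::-1],None,fx=2.7,fy=2.7,interpolation=cv2.INTER_CUBIC))
```

```text
6.95 0.4595368680339263 [ 0.63151213  0.27976542 -3.29582246]
to 0.59 -0.21 0.0073 share xyz [-0.0076 -0.0025  0.117 ] rz 0.0 min rows 1.4 per-xy-ang 80.0 q [-0.52  0.74  1.56 -0.    0.85 -1.92]
```

View pics/s1.png

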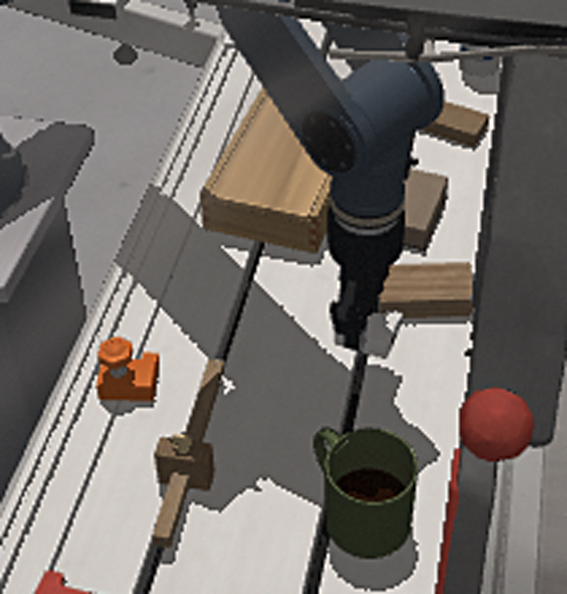

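It is held at (380,330), hanging clear of the long offcut, so I lower it and watch the contact force.

Call:
servo_tool:
  commands: [0,0,0.04,0,0,0,-0.5,0,0,0.04,0,0,0,-0.5,0,0,0.02,0,0,0,-0.5,0,0,0.01,0,0,0,-0.5,0,0,0.005,0,0,0,-0.5,0,0,0,0,0,0,-0.5,0,0,0,0,0,0,-0.5,0,0,0,0,0,0,-0.5]

```text
t: 7.67
tcp_pos: [0.5892, -0.2099, 0.0098]
tool_rot: [0.087, 0.996, -0.0, 0.001]
force: [-0.1, 0.3, -2.3]
finger_gap: 0.456
gripper_force: 42.3
```

Call:
servo_tool:
  commands: [0,0,0.003,0,0,0,-0.5,0,0,0.002,0,0,0,-0.5,0,0,0.002,0,0,0,-0.5,0,0,0,0,0,0,-0.5,0,0,0,0,0,0,-0.5]

```text
t: 8.08
tcp_pos: [0.5892, -0.2099, 0.0074]
tool_rot: [0.087, 0.996, -0.0, 0.001]
force: [-1.6, 0.7, 6.9]
finger_gap: 0.461
gripper_force: 43.6
```

Call:
servo_tool:
  commands: [0,0,0,0,0,0,0.3,0,0,0,0,0,0,0.3,0,0,0,0,0,0,0.3,0,0,-0.02,0,0,0,0.3,0,0,-0.05,0,0,0,0.3,0,0,-0.07,0,0,0,0.3,0,0,-0.07,0,0,0,0.3,0,0,-0.05,0,0,0,0.3,0,0,0,0,0,0,-1,0,0,0,0,0,0,-1]

```text
t: 8.92
tcp_pos: [0.5897, -0.2102, 0.1378]
tool_rot: [0.087, 0.996, -0.001, 0.002]
force: [0.1, -0.2, -1.3]
finger_gap: 0.381
gripper_force: 0.0
```

Run:
```python
import mv
mv.to(.4525,.193,.09);mv.to(.4525,.193,.064)
```

```text
to 0.4525 0.193 0.09 share xyz [0.4103 0.7468 0.0925] rz 0 min rows 10.3 per-xy-ang 80.0 q [-0.52  0.64  1.52 -0.    0.98 -1.92]
to 0.4525 0.193 0.064 share xyz [0.4106 0.7469 0.1445] rz 0 min rows 10.4 per-xy-ang 80.0 q [-0.52  0.64  1.52 -0.    0.98 -1.92]
```

Call:
servo_tool:
  commands: [0.037,0.068,0,0,0,0,-1,0.037,0.068,0,0,0,0,-1,0.037,0.068,0,0,0,0,-1,0.037,0.068,0,0,0,0,-1,0.037,0.068,0,0,0,0,-1,0.037,0.068,0,0,0,0,-1,0.037,0.068,0,0,0,0,-1,0.037,0.068,0.02,0,0,0,-1,0.037,0.068,0.02,0,0,0,-1,0.037,0.068,0.03,0,0,0,-1,0.037,0.068,0.025,0,0,0,-1,0,0,0,0,0,0,-1]

```text
t: 9.92
tcp_pos: [0.4464, 0.1985, 0.0846]
tool_rot: [0.084, 0.996, -0.001, -0.005]
force: [0.5, 0.0, -0.3]
finger_gap: 0.004
gripper_force: 0.0
```

Call:
servo_tool:
  commands: [0,0,0.02,0,0,0,-1,0,0,0.01,0,0,0,-1,0,0,0.01,0,0,0,-1,0,0,0,0,0,0,-1,0,0,0,0,0,0,-1]

```text
t: 10.33
tcp_pos: [0.4534, 0.1927, 0.0674]
tool_rot: [0.088, 0.996, -0.0, -0.0]
force: [0.4, -0.2, -0.5]
finger_gap: -0.004
gripper_force: 0.0
```

Run:
```python
import mv
from station import manip; s=manip.sense(); print(s["t"],s["tcp_pos"],s["finger_gap"],s["force"])
mv.to(.4525,.193,.062)
```

```text
10.3333 [0.45336036 0.19274879 0.06741449] -0.003596865910608887 [ 0.44987951 -0.2311091  -0.4915154 ]
to 0.4525 0.193 0.062 share xyz [0.0018 0.0002 0.0108] rz 0 min rows 0.1 per-xy-ang 79.9 q [ 0.17  0.63  1.89 -0.    0.62 -1.22]
```

Call:
servo_tool:
  commands: [0,0,0.006,0,0,0,-1,0,0,0.003,0,0,0,-1,0,0,0.003,0,0,0,-1,0,0,0,0,0,0,-1,0,0,0,0,0,0,-1,0,0,0,0,0,0,-1]

```text
t: 10.83
tcp_pos: [0.4533, 0.1939, 0.0621]
tool_rot: [0.087, 0.996, -0.0, 0.0]
force: [1.1, -2.3, 2.6]
finger_gap: -0.002
gripper_force: 1.1
```

Call:
servo_tool:
  commands: [0,0,0.003,0,0,0,-1,0,0,0,0,0,0,-1,0,0,0,0,0,0,-1,0,0,0,0,0,0,-1]

```text
t: 11.17
tcp_pos: [0.4533, 0.1939, 0.0619]
tool_rot: [0.087, 0.996, -0.0, 0.001]
force: [-1.8, -2.8, 14.6]
finger_gap: -0.003
gripper_force: 7.5
```

Call:
servo_tool:
  commands: [-0.0004,-0.005,0,0,0,0,-1,-0.0008,-0.01,0,0,0,0,-1,-0.0012,-0.015,0,0,0,0,-1,-0.0012,-0.015,0,0,0,0,-1,-0.0012,-0.015,0,0,0,0,-1,0,0,0,0,0,0,-1,0,0,0,0,0,0,-1]

```text
t: 11.75
tcp_pos: [0.45, 0.164, 0.0619]
tool_rot: [0.087, 0.996, 0.0, 0.0]
force: [-2.2, -1.9, 15.6]
finger_gap: -0.001
gripper_force: 8.1
```

Run:
```python
import cv2
from station import manip
p=manip.snapshot("top"); cv2.imwrite("pics/t1.png",cv2.resize(p["img"][145:265,150:450,::-1],(780,312),interpolation=cv2.INTER_CUBIC))
```

```text
(no output)
```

View pics/t1.png

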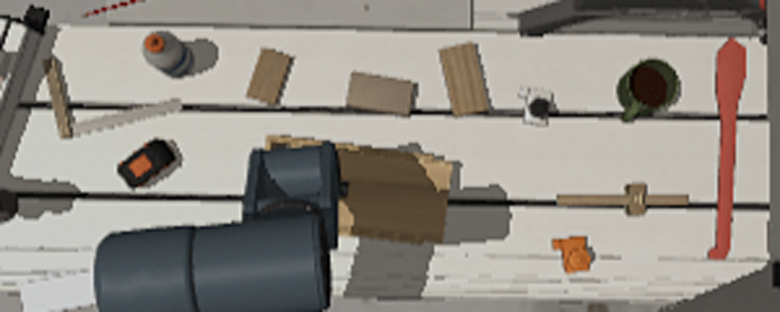

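The lid's end is now at (450,200), about 30 mm out, and the stop stands clear at (537,103). I carry on with the stroke.

Call:
servo_tool:
  commands: [-0.0009,-0.012,0,0,0,0,-1,-0.0017,-0.022,0,0,0,0,-1,-0.002,-0.026,0,0,0,0,-1,-0.002,-0.026,0,0,0,0,-1,-0.002,-0.026,0,0,0,0,-1,-0.002,-0.026,0,0,0,0,-1,-0.002,-0.026,0,0,0,0,-1,-0.002,-0.026,0,0,0,0,-1,-0.002,-0.026,0,0,0,0,-1,-0.0017,-0.022,0,0,0,0,-1,-0.0012,-0.016,0,0,0,0,-1,0,0,0,0,0,0,-1]

```text
t: 12.8
tcp_pos: [0.436, 0.0372, 0.0618]
tool_rot: [0.088, 0.996, 0.0, -0.001]
force: [-4.8, -0.9, 21.7]
finger_gap: -0.003
gripper_force: 10.3
```

Call:
servo_tool:
  commands: [-0.0008,-0.01,0,0,0,0,-1,0,0,0,0,0,0,-1,0,0,0,0,0,0,-1]

```text
t: 13.05
tcp_pos: [0.4362, 0.0338, 0.0619]
tool_rot: [0.088, 0.996, 0.001, -0.0]
force: [-3.1, 7.4, 20.5]
finger_gap: -0.005
gripper_force: 10.2
```

Call:
servo_tool:
  commands: [0,0,-0.03,0,0,0,-1,0,0,-0.06,0,0,0,0,0,0,-0.06,0,0,0,1,0,0,0,0,0,0,1,0,0,0,0,0,0,1]

```text
t: 13.47
tcp_pos: [0.4384, 0.0323, 0.1367]
tool_rot: [0.087, 0.996, -0.0, 0.002]
force: [0.1, 0.0, 0.3]
finger_gap: 0.566
gripper_force: 0.0
```

Run:
```python
import mv
from station import manip; s=manip.sense(); print(s["t"],s["tcp_pos"],s["finger_gap"],s["force"])
mv.to(.6115,.0575,.13,-.134)
```

```text
13.4667 [0.43836326 0.03232991 0.13669275] 0.5657998680233179 [0.08600456 0.0153576  0.25085926]
to 0.6115 0.0575 0.13 share xyz [-0.3323  0.1095  0.0149] rz 0.2437 min rows 12.2 per-xy-ang 80.0 q [-0.18  0.45  1.98  0.    0.71 -1.58]
```

Call:
servo_tool:
  commands: [-0.0665,0.0219,0,0,0,0,1,-0.0665,0.0219,0,0,0,0,1,-0.0665,0.0219,0,0,0,0,1,-0.0665,0.0219,0,0,0,0,1,-0.0665,0.0219,0,0,0,0,1,0,0,0,0,0,0.019,1,0,0,0,0,0,0.019,1,0,0,0,0,0,0.019,1,0,0,0,0,0,0.019,1,0,0,0,0,0,0.019,1,0,0,0,0,0,0.019,1,0,0,0,0,0,0.019,1]

```text
t: 14.47
tcp_pos: [0.6092, 0.0576, 0.133]
tool_rot: [0.486, 0.874, -0.001, -0.002]
force: [-0.7, -0.1, -0.0]
finger_gap: 0.999
gripper_force: 0.0
```

Call:
servo_tool:
  commands: [0,0,0,0,0,0.019,1,0,0,0,0,0,0.019,1,0,0,0,0,0,0.019,1,0,0,0,0,0,0.019,1,0,0,0,0,0,0.019,1,0,0,0,0,0,0.0157,1,0,0,0,0,0,0,1,0,0,0,0,0,0,1,0,0,0,0,0,0,1]

```text
t: 15.22
tcp_pos: [0.6098, 0.0575, 0.1342]
tool_rot: [0.752, 0.659, -0.001, -0.001]
force: [0.0, -0.7, 0.7]
finger_gap: 0.996
gripper_force: 0.0
```

Run:
```python
import mv,cv2
from station import manip; s=manip.sense(); print(s["t"],s["tcp_pos"],s["finger_gap"],s["force"])
mv.to(.6115,.0575,.005,-.134)
p=manip.snapshot("top"); cv2.imwrite("pics/t2.png",cv2.resize(p["img"][145:265,150:450,::-1],(780,312),interpolation=cv2.INTER_CUBIC))
```

```text
15.2167 [0.60984085 0.05752686 0.1341858 ] 0.9962879134700635 [ 0.03623386 -0.72061314  0.65542199]
to 0.6115 0.0575 0.005 share xyz [0.0004 0.0038 0.2584] rz 0.0003 min rows 3.1 per-xy-ang -7.6 q [-0.09  0.63  1.55  0.    0.96  0.04]
```

View pics/t2.png

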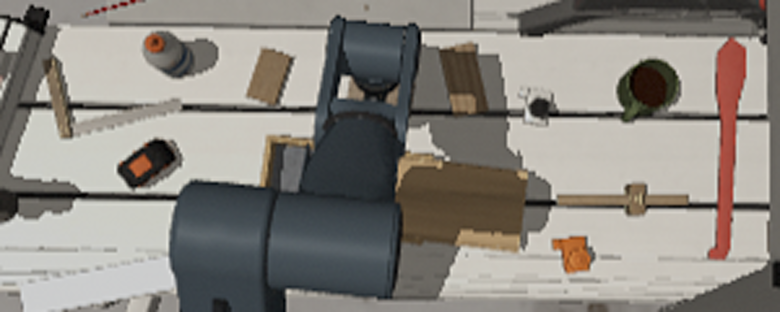

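The lid's end is at (525,210), so it is fully out, and the bay is visible at (290,165). I descend on the block.

Call:
servo_tool:
  commands: [0,0.0035,0.04,0,0,0,1,0,0,0.07,0,0,0,1,0,0,0.06,0,0,0,1,0,0,0.05,0,0,0,1,0,0,0.03,0,0,0,1,0,0,0.004,0,0,0,1,0,0,0,0,0,0,1,0,0,0,0,0,0,1]

```text
t: 15.93
tcp_pos: [0.6129, 0.0572, 0.009]
tool_rot: [0.753, 0.658, 0.0, 0.0]
force: [-1.1, 0.2, 0.4]
finger_gap: 1.001
gripper_force: 0.0
```

Call:
servo_tool:
  commands: [0,0,0,0,0,0,0.4,0,0,0,0,0,0,0.2,0,0,0,0,0,0,0.2,0,0,0,0,0,0,0.2,0,0,0,0,0,0,0.2,0,0,0,0,0,0,0.2]
  force: 40

```text
t: 16.43
tcp_pos: [0.6134, 0.0571, 0.01]
tool_rot: [0.753, 0.658, 0.001, 0.001]
force: [0.9, -0.1, 6.4]
finger_gap: 0.694
gripper_force: 44.9
```

Call:
servo_tool:
  commands: [0,0,-0.03,0,0,0,0.2,0,0,-0.06,0,0,0,0.2,0,0,-0.07,0,0,0,0.2,0,0,-0.04,0,0,0,0.2,0,0,0,0,0,0,0.2,0,0,0,0,0,0,0.2]

```text
t: 16.93
tcp_pos: [0.613, 0.0572, 0.11]
tool_rot: [0.753, 0.658, 0.001, 0.001]
force: [1.0, 0.2, -1.1]
finger_gap: 0.692
gripper_force: 44.2
```

Run:
```python
import mv
from station import manip; s=manip.sense(); print(s["t"],s["tcp_pos"],s["finger_gap"],s["force"])
mv.to(.4508,.1755,.11); mv.to(.4508,.1755,.11,-.098-.0)
```

```text
16.9333 [0.61302007 0.05718775 0.10997479] 0.6920516575382492 [ 1.01255883  0.19250027 -1.14824503]
to 0.4508 0.1755 0.11 share xyz [ 0.191  -0.3532 -0.0012] rz 0 min rows 4.8 per-xy-ang -7.7 q [-0.09  0.67  1.56  0.    0.91  0.05]
to 0.4508 0.1755 0.11 share xyz [ 0.191  -0.3532 -0.0012] rz -0.0058 min rows 4.8 per-xy-ang -7.7 q [-0.09  0.67  1.56  0.    0.91  0.05]
```

Call:
servo_tool:
  commands: [0.01,-0.02,0,0,0,0,0.2,0.026,-0.048,0,0,0,0,0.2,0.032,-0.06,0,0,0,0,0.2,0.036,-0.066,0,0,0,0,0.2,0.036,-0.066,0,0,0,0,0.2,0.026,-0.048,0,0,0,0,0.2,0.016,-0.029,0,0,0,0,0.2,0.009,-0.0162,0,0,0,0,0.2,0,0,0,0,0,-0.0058,0.2,0,0,0,0,0,0,0.2,0,0,0,0,0,0,0.2,0,0,0,0,0,0,0.2]

```text
t: 17.93
tcp_pos: [0.4511, 0.1751, 0.1081]
tool_rot: [0.741, 0.671, 0.0, 0.0]
force: [-0.8, -0.0, -0.5]
finger_gap: 0.696
gripper_force: 44.1
```

Run:
```python
import mv,cv2,numpy as np
from fit import proj
from station import manip; s=manip.sense(); print(s["t"],s["tcp_pos"],s["finger_gap"],s["force"])
mv.to(.4508,.1755,.018,-.098)
T=[]
for n,(x0,y0,x1,y1) in(("top",(230,180,345,250)),("scene",(240,130,355,250))):
    p=manip.snapshot(n); print(proj(p,[s["tcp_pos"]+[0,0,-.01],[.4508,.1755,.008]]))
    T.append(cv2.resize(p["img"][y0:y1,x0:x1,::-1],(390,int(390*(y1-y0)/(x1-x0))),interpolation=cv2.INTER_CUBIC))
h=max(t.shape[0] for t in T); cv2.imwrite("pics/b.png",np.hstack([np.pad(t,((0,h-t.shape[0]),(0,0),(0,0))) for t in T]))
```

```text
17.9333 [0.45112736 0.17514367 0.10810894] 0.6959357491170487 [-0.80151775 -0.00812273 -0.46783648]
to 0.4508 0.1755 0.018 share xyz [ 0.0006 -0.0009  0.1802] rz -0.0003 min rows 2.2 per-xy-ang -5.7 q [ 0.14  0.54  1.89 -0.    0.7   0.24]
[[266.82536801 215.17517568]
 [268.72529975 216.37667621]]
[[303.36438803 160.97821267]
 [303.39439269 180.88216127]]
```

View pics/b.png

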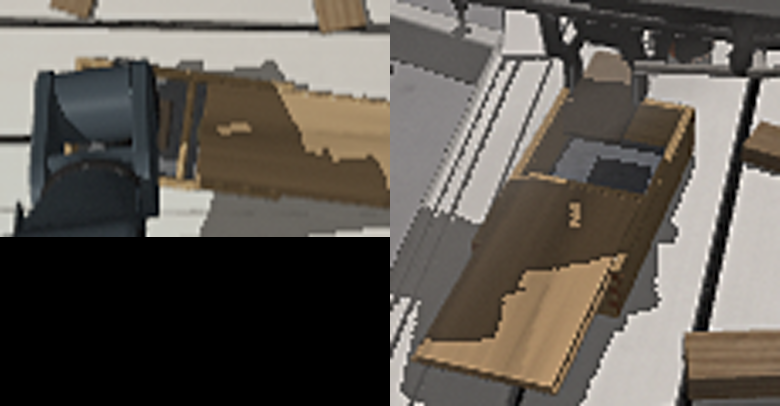

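The right pane shows the block level in the gripper at (605,75) and the bay open beside the lid. I lower it into the bay.

Call:
servo_tool:
  commands: [0,0,0.025,0,0,0,0.2,0,0,0.025,0,0,0,0.2,0,0,0.025,0,0,0,0.2,0,0,0.025,0,0,0,0.2,0,0,0.025,0,0,0,0.2,0,0,0.02,0,0,0,0.2,0,0,0.015,0,0,0,0.2,0,0,0,0,0,0,0.2,0,0,0,0,0,0,0.2,0,0,0,0,0,0,0.2]

```text
t: 18.87
tcp_pos: [0.4504, 0.1756, 0.0286]
tool_rot: [0.741, 0.672, 0.0, 0.0]
force: [-0.1, 0.2, -0.2]
finger_gap: 0.691
gripper_force: 44.1
```

Call:
servo_tool:
  commands: [0,0,0.01,0,0,0,0.2,0,0,0.006,0,0,0,0.2,0,0,0.004,0,0,0,0.2,0,0,0,0,0,0,0.2,0,0,0,0,0,0,0.2]

```text
t: 19.28
tcp_pos: [0.4499, 0.1755, 0.0183]
tool_rot: [0.741, 0.672, -0.0, -0.0]
force: [1.0, -0.3, -0.7]
finger_gap: 0.693
gripper_force: 44.1
```

Call:
servo_tool:
  commands: [0,0,0.003,0,0,0,0.2,0,0,0.002,0,0,0,0.2,0,0,0,0,0,0,0.2,0,0,0,0,0,0,0.2]

```text
t: 19.62
tcp_pos: [0.45, 0.1756, 0.0179]
tool_rot: [0.741, 0.672, 0.001, 0.0]
force: [-3.0, -1.4, 19.1]
finger_gap: 0.688
gripper_force: 46.5
```

Call:
servo_tool:
  commands: [0,0,-0.003,0,0,0,0.2,0,0,0,0,0,0,0.7,0,0,0,0,0,0,0.7,0,0,0,0,0,0,0.7,0,0,-0.02,0,0,0,0.7,0,0,-0.05,0,0,0,0.7,0,0,-0.07,0,0,0,0.7,0,0,-0.07,0,0,0,0.7,0,0,-0.05,0,0,0,-1,0,0,0,0,0,0,-1,0,0,0,0,0,0,-1,0,0,0,0,0,0,-1]

```text
t: 20.62
tcp_pos: [0.4493, 0.1754, 0.1471]
tool_rot: [0.741, 0.672, -0.0, -0.0]
force: [-0.8, -0.6, -0.8]
finger_gap: 0.285
gripper_force: 0.0
```

Run:
```python
import mv
mv.to(.436,.034,.15); mv.to(.436,.034,.064)
```

```text
to 0.436 0.034 0.15 share xyz [-0.2841  0.0012 -0.0057] rz 0 min rows 3.4 per-xy-ang -5.6 q [0.14 0.47 1.87 0.   0.8  0.24]
to 0.436 0.034 0.064 share xyz [-0.2841  0.0014  0.1663] rz 0 min rows 4.0 per-xy-ang -5.6 q [0.14 0.47 1.87 0.   0.8  0.24]
```

Call:
servo_tool:
  commands: [-0.025,0,0,0,0,0,-1,-0.05,0,0,0,0,0,-1,-0.06,0,0,0,0,0,-1,-0.06,0,0,0,0,0,-1,-0.055,0,0,0,0,0,-1,-0.034,0.0013,0,0,0,0,-1,0,0,0.05,0,0,0,-1,0,0,0.06,0,0,0,-1,0,0,0.03,0,0,0,-1,0,0,0.01,0,0,0,-1,0,0,0,0,0,0,-1,0,0,0,0,0,0,-1]

```text
t: 21.62
tcp_pos: [0.4362, 0.0343, 0.0717]
tool_rot: [0.741, 0.672, -0.001, -0.001]
force: [0.5, 0.3, 0.1]
finger_gap: -0.004
gripper_force: 0.0
```

Run:
```python
import mv,cv2,numpy as np
from station import manip; s=manip.sense(); print(s["t"],s["tcp_pos"],s["finger_gap"],s["force"])
mv.to(.436,.034,.062)
T=[]
for n,(x0,y0,x1,y1) in(("top",(230,180,345,250)),("scene",(240,130,355,250))):
    p=manip.snapshot(n)
    T.append(cv2.resize(p["img"][y0:y1,x0:x1,::-1],(390,int(390*(y1-y0)/(x1-x0))),interpolation=cv2.INTER_CUBIC))
h=max(t.shape[0] for t in T); cv2.imwrite("pics/c.png",np.hstack([np.pad(t,((0,h-t.shape[0]),(0,0),(0,0))) for t in T]))
```

```text
21.6167 [0.43619666 0.03431461 0.07174675] -0.0039041018316839098 [0.51794194 0.33254183 0.06125959]
to 0.436 0.034 0.062 share xyz [-0.0007 -0.0003  0.0195] rz 0 min rows 0.2 per-xy-ang -5.6 q [-0.18  0.59  2.03 -0.    0.53 -0.08]
```

View pics/c.png

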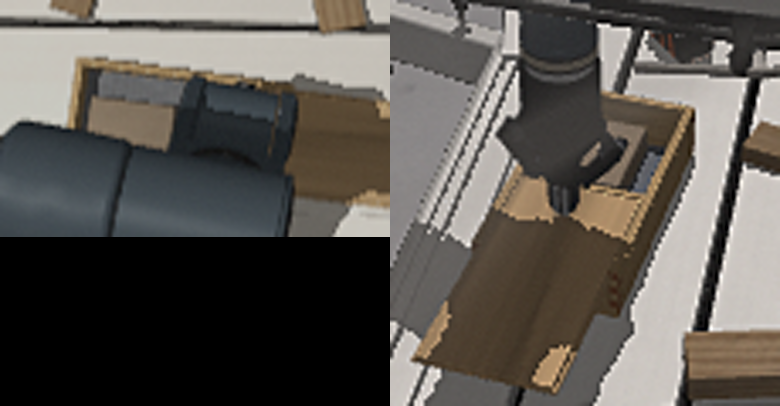

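The block lies flat inside the bay at (130,120), parallel to the walls and below the rim. I press on the lid to shut it.

Call:
servo_tool:
  commands: [0,0,0.01,0,0,0,-1,0,0,0.006,0,0,0,-1,0,0,0.003,0,0,0,-1,0,0,0.003,0,0,0,-1,0,0,0.001,0,0,0,-1,0,0,0,0,0,0,-1,0,0,0,0,0,0,-1]

```text
t: 22.3
tcp_pos: [0.4369, 0.0342, 0.062]
tool_rot: [0.741, 0.672, 0.0, 0.0]
force: [-1.2, 0.9, 12.6]
finger_gap: -0.0
gripper_force: 6.1
```

Call:
servo_tool:
  commands: [0.008,0,0.0005,0,0,0,-1,0.016,0,0,0,0,0,-1,0.026,0,0,0,0,0,-1,0.028,0,0,0,0,0,-1,0.028,0,0,0,0,0,-1,0.028,0,0,0,0,0,-1,0.028,0,0,0,0,0,-1,0.028,0,0,0,0,0,-1,0.028,0,0,0,0,0,-1,0.028,0,0,0,0,0,-1,0.026,0,0,0,0,0,-1,0.02,0,0,0,0,0,-1]

```text
t: 23.3
tcp_pos: [0.453, 0.1798, 0.062]
tool_rot: [0.74, 0.672, 0.002, 0.002]
force: [1.7, -4.3, 9.4]
finger_gap: -0.001
gripper_force: 4.8
```

Call:
servo_tool:
  commands: [0.014,0,0,0,0,0,-1,0.009,0,0,0,0,0,-1,0.004,0,0,0,0,0,-1,0,0,0,0,0,0,-1,0,0,0,0,0,0,-1]

```text
t: 23.72
tcp_pos: [0.4545, 0.1932, 0.062]
tool_rot: [0.741, 0.672, 0.002, 0.002]
force: [0.2, -0.4, 10.0]
finger_gap: -0.0
gripper_force: 4.6
```

Call:
servo_tool:
  commands: [0,0,0.0012,0,0,0,-1,0.003,0,0,0,0,0,-1,0.003,0,0,0,0,0,-1,0,0,0,0,0,0,-1,0,0,0,0,0,0,-1]

```text
t: 24.13
tcp_pos: [0.4545, 0.1945, 0.0619]
tool_rot: [0.74, 0.672, 0.001, 0.002]
force: [0.4, -8.3, 15.3]
finger_gap: -0.001
gripper_force: 7.5
```

Call:
servo_tool:
  commands: [0.003,0,0,0,0,0,-1,0.003,0,0,0,0,0,-1,0,0,0,0,0,0,-1,0,0,0,0,0,0,-1]

```text
t: 24.47
tcp_pos: [0.4545, 0.1972, 0.0619]
tool_rot: [0.74, 0.672, 0.001, 0.002]
force: [0.3, -9.5, 15.1]
finger_gap: -0.001
gripper_force: 7.7
```

Call:
servo_tool:
  commands: [0,0,-0.03,0,0,0,-1,0,0,-0.06,0,0,0,-1,0,0,-0.08,0,0,0,-1,0,0,-0.08,0,0,0,-1,0,0,-0.05,0,0,0,-1,0.06,0,0,0,0,0,-1,0.07,0,0,0,0,0,-1,0.07,0,0,0,0,0,-1,0.07,0,0,0,0,0,-1,0.07,0,0,0,0,0,-1,0.07,0,0,0,0,0,-1,0.05,0,0,0,0,0,-1]

```text
t: 25.47
tcp_pos: [0.4751, 0.4307, 0.2098]
tool_rot: [0.74, 0.672, 0.001, -0.0]
force: [0.4, 0.7, -0.0]
finger_gap: -0.0
gripper_force: 0.0
```

Call:
servo_tool:
  commands: [0.07,0,0,0,0,0,-1,0.07,0,0,0,0,0,-1,0.04,0,0,0,0,0,-1,0,0,0,0,0,0,-1,0,0,0,0,0,0,-1]

```text
t: 25.88
tcp_pos: [0.4834, 0.5179, 0.2091]
tool_rot: [0.74, 0.672, -0.001, 0.0]
force: [1.1, -1.0, -0.6]
finger_gap: -0.0
gripper_force: 0.0
```

Run:
```python
import cv2,numpy as np
from station import manip; s=manip.sense(); print(s["t"],s["tcp_pos"],s["force"])
p=manip.snapshot("top"); a=cv2.resize(p["img"][145:265,150:450,::-1],(780,312),interpolation=cv2.INTER_CUBIC)
p=manip.snapshot("scene"); b=cv2.resize(p["img"][140:260,200:400,::-1],(478,287),interpolation=cv2.INTER_CUBIC)
cv2.imwrite("pics/end.png",np.vstack([a,np.pad(b,((0,0),(0,302),(0,0)))]))
```

```text
25.8833 [0.48343751 0.51787489 0.20907194] [ 1.09411881 -1.00914306 -0.57917762]
```

View pics/end.png

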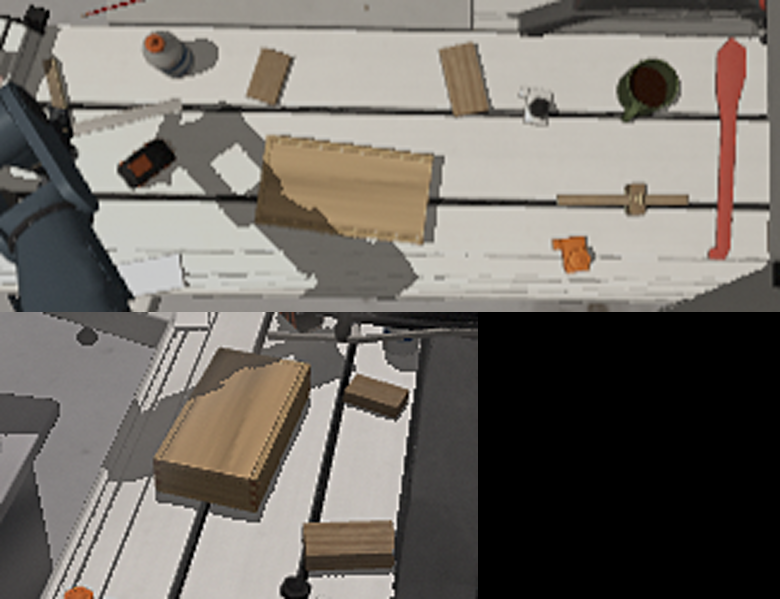

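The lid is flush, with its end at (433,200) as at the start. The stop stands at (537,103), and everything else is where it was.

```bash
python3 -c "
from station import manip; print(manip.sign_off())"
```

```text
the job is handed in; nothing more can be done
None
```

The job is done and handed in at about 26 s of the 72 s allowed: the sanding block is sole down in the case with the lid fully shut, and the fence stop is standing on the table, clear of the lid's path.

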